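# Unclamp a mixed tin: throw off the pawl and wind the table down to its stop

### The arm

A 6-joint arm with a two-finger parallel gripper is mounted at the origin on the work surface. World frame = base frame: x ahead of the robot, y to its left, z up, the work surface at z = 0. Lengths are in m, angles in rad, forces in N, time in s.
With the tool pointing down it reaches from about 0.4 to 0.825 m from the base axis. Payload 7 kg.
Tool frame: the origin (TCP) lies between the finger pads; the fingertips stand 22 mm ahead of it and the grasp point (between the pads) lies 3 mm ahead of it; z points along the fingers, y is the direction in which the jaws open and shut (so a half turn about z gives the same grasp; the last joint's range is limited). The gripper opens to 88 mm and grips with 3 to 60 N. Pads are 19 mm wide; open, the fingers measure 130 mm over their backs; the gripper's body (78 mm by 193 mm) begins 47 mm behind the grasp point.
Start: joints at [-0.958, 0.359, 0.012, 0, -1.224, -0.288], TCP at [0.215, -0.64, 0.249] pointing down, gripper open.
Joint ranges: [-3.07, 3.07], [-1.43, 2.12], [-1.02, 1.25], [-3.03, 1.67], [-3.05, -0], [-3.03, 3.03]. Speed limits (rad/s): [2.39, 2.39, 3.01, 3.14, 3.14, 3.14].

### API

Orientations are given as [roll, pitch, yaw] about the fixed x, y, z axes, in that order (R = Rz(yaw) Ry(pitch) Rx(roll)).
In Python, from station import * gives the robot as it stands. The module is installed in compiled form; this text tells all that it offers.
- The arm moves only by the tool move_arm, never from a script. Its argument "rows" is a list of rows, each an object with "delta_rot": the turn, a rotation vector about the world's x, y, z in degrees, a list of three; "delta_pos": the shift along the world's x, y, z in cm, a list of three; "hand": the finger opening in cm, from 0 to 8.76. A call has exactly 10 rows; each row shifts and turns the commanded pose from where the row before left it; what a row does not reach is not made up. A row lasts 1/10 s, in which the tool goes at most 50 mm and 8.59 degrees, less where a joint would pass 70% of its speed; a pose out of reach is approached as far as the arm can. A call is refused whole if a number of a shift passes 5 or a number of a turn 8.59, either way. A call with a gripper value outside its range is refused whole. The fingers move at their own pace and stop on an object; "force" is the grip in N (left out, the last holds). Time passes only in rows, so rows that do not move let the fingers close, or fill a call up. It gives the time, the measured TCP pose, the force and the opening at its end, in the units of the state.
- get_state(): the state, without advancing time (a new reading comes with each control period).
- grab_frame(name): name is "scene" or "top" or "wrist"; returns the picture (480x640x3 uint8, blue, green, red); there is no depth.
- camera_info(name): a dict with "camera_matrix" (3x3 intrinsics, pixels), "dist" ([k1, k2, p1, p2, k3] as OpenCV has them; the pictures are not rectified), "world_from_camera" (4x4, takes a point from camera to world coordinates); the wrist camera has in their place "T_tool_cam" (4x4, takes a point from camera to tool coordinates, whose origin is the TCP and whose axes are the flange's). Camera axes: x right, y down, z forward; pixel columns grow to the right and rows downward; lengths in m; the calibration is good to about 2 mm. A picture is of the moment at which its call begins: read the wrist's pose just before it. camera_info takes no time and is no camera call.
- job_done(): hands the job in, once; it reports no verdict.
The state is a dict: "t": time; "q": joint angles; "qd": joint speeds; "joint_efforts": joint torques, N m; "eef_pos": TCP position; "ee_rot": TCP orientation; "force": force on the tool from outside, world axes, zero at the start; "moment": the same for the moment, N m; "width": finger opening in m.
Only numpy, scipy, OpenCV 4.12 (cv2) and the standard library are available. Lean on these libraries where they do the work, as an engineer would, in place of code of your own. Each camera call takes 0.05 s, during which the arm holds its last target.

### The job

The tin in the bench mixer is mixed: unclamp it. Throw the red pawl lever off, ease the crank up a touch so that the pawl springs clear of the ratchet wheel, then wind the crank back to lower the table and its tin until the table rests firmly on the orange stop collar. Don't force the wheel back against the pawl, squash the tin under the plate or jam the table onto its stop, keep the tin standing on the table, and leave the other things where they are.

Things in the scene. Friction and masses are not known exactly. Their poses are not given: they have to be found in the camera images.
- mixer: single-tin bench mixer, bolted down: blue motor base 240 x 230 x 75 mm (x, y, z), grey column on its +y half, 375 mm tall in all. Origin under the centre of the base; x, y, z are the axes used below (z up). The crank, ratchet wheel and pawl are on its +y side; the tin stands on its -y side. Keep the hand clear of the column and the crosshead over the tin
- crank (a joint): turn of the crank, rad: about 0 as found, positive = unwinding (handle swings towards the mixer's +x, over the top) and lowers the table 25 mm per rad; negative = winding up. It runs from -0.7 to 1.8 and turns stiffly (friction 0.42 N m), so once the tin is unclamped it stays where it is left. While the tin is clamped the pinion pushes back about 0.7 N m more: winding up by hand takes about 15 N at the handle
- shaft (a point): point on the crank's axis, level with the middle of the handle sleeve. The axis is parallel to the mixer's y. The handle goes round it at 80 mm radius; as found the handle stands 40 degrees from straight up, towards the mixer's -x
- handle (a point): middle of the crank's black handle sleeve, 20 mm diameter, 70 mm long along the mixer's y, free to spin on its spindle
- thumb (a joint): red thumb lever of the pawl, rad: 0 = on (pawl sprung into the wheel), 0.75 = off, at its stop (knob leans to the mixer's +x). It stays where it is put (about 3 N at the knob). Lever and pawl share one pin with a torsion spring between them: with the lever off, the spring pulls the pawl out, but the pawl stays hooked as long as a tooth bears on it; wind the crank up (negative) about 0.07 to 0.15 rad and it springs clear
- knob (a point): middle of the thumb lever's red knob, 14 mm diameter, its free part about 28 mm long along the mixer's y. It goes round the pawl pin at 55 mm; as found it stands 54 mm above and 8 mm to the +x side of the pin. The pin is parallel to y, 58 mm to +x of and 42 mm below the crank's axis
- pawl: brass strut pawl below the +x side of the ratchet wheel, about 50 mm long, 10 mm thick, nose up under a tooth. Origin on its pin; turns about y. Pawl and teeth are good for 60 N: turning the crank back hard while the pawl is in (some 25 N at the handle) damages them
- pawl_nose (a point): nose of the pawl; its horizontal distance from the crank's axis is about 41 mm when in the wheel and over 55 mm when it has sprung clear
- ratchet: steel ratchet wheel, 92 mm diameter, 12 mm thick, 18 teeth of 8 mm, on the crank shaft. Origin on the axis
- lift_table: lifting table of the mixer (steel plate 100 x 110 mm with guide bosses on two rods). Moves only up and down
- table_top (a point): middle of the table's top face, where the tin stands
- boss_foot (a point): underside of the table's boss on the +x guide rod: the face that comes down on the stop collar
- collar: orange stop collar, 32 mm diameter, 14 mm high, clamped to the +x guide rod at a height that differs from day to day. Origin at its underside
- collar_top (a point): middle of the collar's top face, 27 to 40 mm below boss_foot as found. It slips if the table is driven onto it hard or fast (over 60 N, some 20 N at the handle): come down the last few mm slowly and stop when the handle resists by a steady 5 to 10 N, so that the table is really bearing on it
- plate: sprung rubber-faced pressure plate above the tin, 60 mm diameter, its origin at the middle of its underside; it presses on the lid with about 16 N as found, 1.5 N more for each mm the table is raised, and comes up solid after 10 mm (0.4 rad of winding up), when more would dent the tin
- tin: the closed half-litre tin in the mixer, white with a green mark, 86 mm diameter, 100 mm tall, 0.7 kg; origin under its centre
- spare_tin: another closed half-litre tin (yellow mark), on the counter under the crank, its top 60 mm or more below the handle
- sample_pot: small white pot with a blue cap, 52 mm tall, on the mixer's base
- lid: loose tin lid, 86 mm across, on the counter
- mallet: rubber mallet on the counter
- colour_fan: fan of colour cards on the counter
- brush: paint brush on the counter
- tape: roll of tape, 100 mm across, on the counter
- can_key: tin opener, 110 mm long, on the counter

How it is judged:
By the outcome, as a careful person would: the job done as asked, in the order asked, and still so for the second after the job is handed in, with the robot touching nothing.
It also fails if it takes over 72 s, if anything falls off the work surface, if the arm or the gripper's body presses on something with over 40 N, if the wrist force passes 120 N, or if a joint passes its speed limit or range.

## Working session

There is one attempt and no reset: what is moved stays moved. The work goes in short steps, Python scripts to look and compute and a tool call to move; the robot and the scene stay as the last step left them, time stands still between calls to the robot, and variables do not carry over. Pictures are saved under pics/ and viewed, and the job is handed in when it is done.

Besides the shell and the picture viewer there is one more tool, called after "Emit:" by a JSON object that holds its "name" and its "arguments", one argument or row to a line. move_arm: Moves the arm, as the interface text tells. Its arguments: {"type":"object","properties":{"rows":{"type":"array"},"force":{"type":"number"}},"required":["rows"]}

```bash
mkdir -p pics; python3 - <<'E'
from station import *
import cv2
s=get_state();print(s)
for n in ["scene","top","wrist"]:
    cv2.imwrite(f"pics/{n}0.png",grab_frame(n)); i=camera_info(n); print(n,i)
E
```

```text
{'t': 0.0, 'q': array([-9.57910734e-01,  3.59402189e-01,  1.10201342e-02, -3.56054973e-04,
       -1.22409964e+00, -2.88105642e-01]), 'qd': array([ 0.00034848,  0.0008733 , -0.00069366, -0.00184733,  0.00062111,
       -0.00167442]), 'joint_efforts': array([ 1.17770705e-04, -5.82722032e+01,  2.93058336e+01,  6.99735403e+00,
        6.91729132e-03, -1.60240966e-04]), 'eef_pos': array([ 0.21521851, -0.63927043,  0.24759485]), 'ee_rot': array([ 3.13988164e+00, -1.58009072e-04, -2.81693384e+00]), 'force': array([-0.54399498, -0.31105674, -0.02405101]), 'moment': array([-0.0084164 ,  0.03056646,  0.04830823]), 'width': 0.08775681832241657}
scene {'camera_matrix': array([[451.36138924,   0.        , 322.17398285],
       [  0.        , 451.36138924, 234.14324477],
       [  0.        ,   0.        ,   1.        ]]), 'dist': array([-0.04783084,  0.        ,  0.        ,  0.        ,  0.        ]), 'world_from_camera': array([[-0.58227667,  0.64477061, -0.49520173,  1.00614016],
       [ 0.81292581,  0.45406228, -0.36466295,  0.39509921],
       [-0.01027152, -0.61489699, -0.78854054,  1.014
[... 513 characters left out ...]
64238,  1.38985044],
       [ 0.        ,  0.        ,  0.        ,  1.        ]])}
wrist {'camera_matrix': array([[412.52065873,   0.        , 321.55585512],
       [  0.        , 412.52065873, 241.47230114],
       [  0.        ,   0.        ,   1.        ]]), 'dist': array([-0.09624325,  0.        ,  0.        ,  0.        ,  0.        ]), 'T_tool_cam': array([[-4.38545020e-04, -9.56209838e-01, -2.92681660e-01,
         7.87091872e-02],
       [ 9.99999809e-01, -5.46639649e-04,  2.87538595e-04,
         1.23551345e-04],
       [-4.34938633e-04, -2.92681478e-01,  9.56209895e-01,
        -1.37300137e-01],
       [ 0.00000000e+00,  0.00000000e+00,  0.00000000e+00,
         1.00000000e+00]])}
```

View pics/scene0.png

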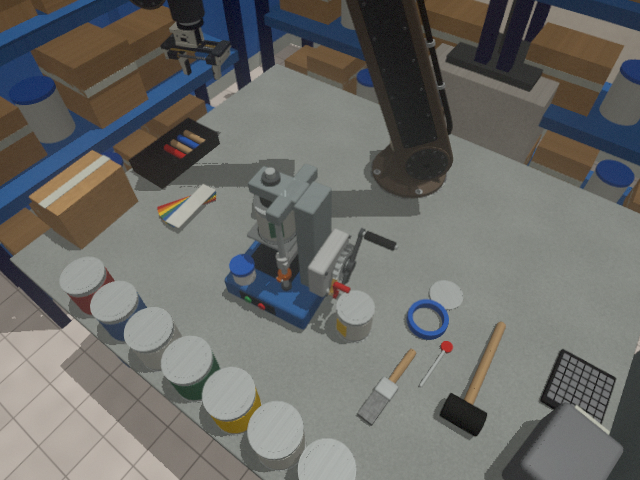

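View pics/top0.png

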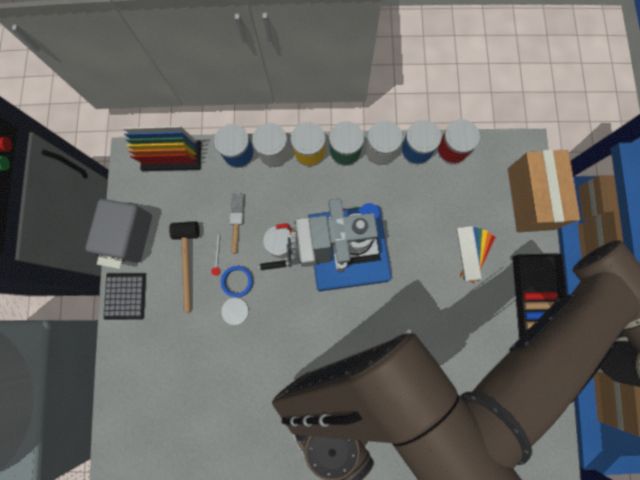

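View pics/wrist0.png

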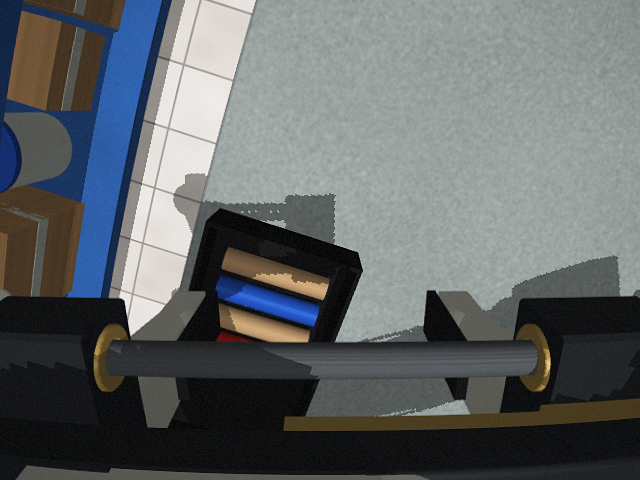

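```bash
python3 - <<'E'
import cv2
a=cv2.imread("pics/scene0.png")[150:360,210:450]; cv2.imwrite("pics/sc0.png",cv2.resize(a,None,fx=3.3,fy=2.85 if 0 else 2.85,interpolation=cv2.INTER_CUBIC)[:600,:800])
a=cv2.imread("pics/top0.png")[180:310,240:410]; cv2.imwrite("pics/tc0.png",cv2.resize(a,None,fx=4.5,fy=4.5,interpolation=cv2.INTER_CUBIC))
E
```

```text
(no output)
```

View pics/sc0.png

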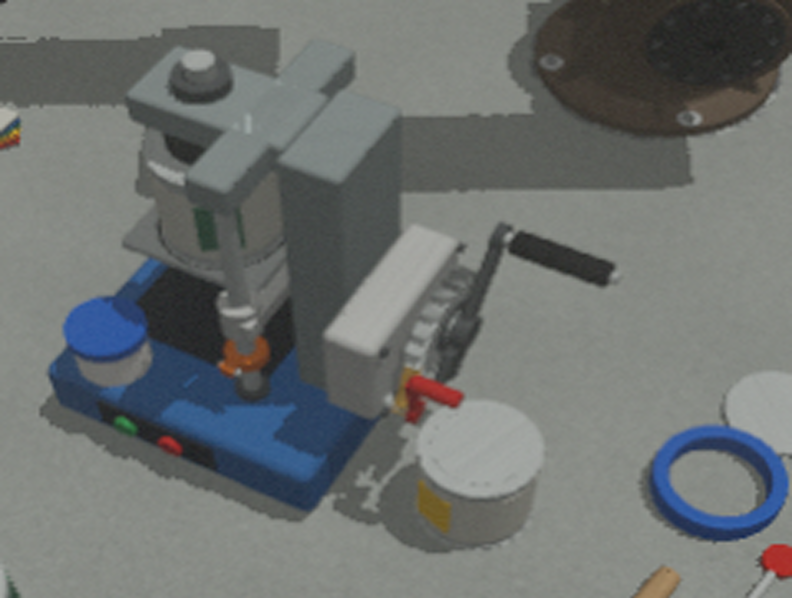

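View pics/tc0.png

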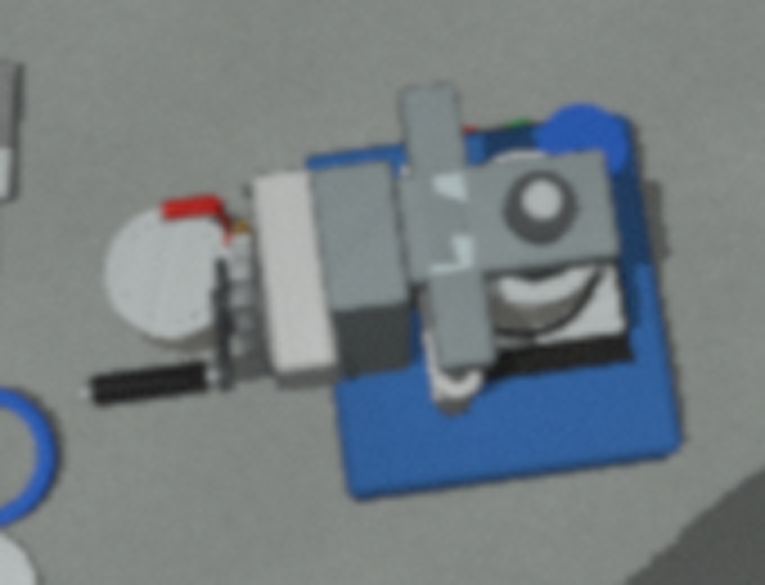

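```bash
cat > h.py <<'E'
import numpy as np, cv2
from scipy.spatial.transform import Rotation as R
from station import *
def ray(n,uv,st=None):
    i=camera_info(n); K=i["camera_matrix"]
    p=cv2.undistortPoints(np.array([[uv]],float),K,np.array(i["dist"]))[0,0]
    if n=="wrist":
        T=np.eye(4);T[:3,:3]=R.from_euler('xyz',st["ee_rot"]).as_matrix();T[:3,3]=st["eef_pos"];T=T@i["T_tool_cam"]
    else: T=i["world_from_camera"]
    d=T[:3,:3]@np.array([p[0],p[1],1]); return T[:3,3],d/np.linalg.norm(d)
def plane(n,uv,z,st=None):
    o,d=ray(n,uv,st); return o+d*(z-o[2])/d[2]
def tri(*rs):
    A=sum(np.eye(3)-np.outer(d,d) for o,d in rs); b=sum((np.eye(3)-np.outer(d,d))@o for o,d in rs)
    p=np.linalg.solve(A,b); return p,[np.linalg.norm((np.eye(3)-np.outer(d,d))@(p-o)) for o,d in rs]
def proj(n,P,st=None):
    i=camera_info(n)
    if n=="wrist":
        T=np.eye(4);T[:3,:3]=R.from_euler('xyz',st["ee_rot"]).as_matrix();T[:3,3]=st["eef_pos"];T=T@i["T_tool_cam"]
    else: T=i["world_from_camera"]
    Q=np.linalg.inv(T); return cv2.projectPoints(np.array(P,float).reshape(-1,3),cv2.Rodrigues(Q[:3,:3])[0],Q[:3,3],i["camera_matrix"],np.array(i["dist"]))[0][:,0]
E
python3 - <<'E'
from h import *
np.set_printoptions(precision=4,suppress=True)
sc=lambda u,v:(u/3.3+210,v/2.85+150)
tc=lambda u,v:(u/4.5+240,v/4.5+180)
pts={"handle_in":((512,240),(208,376)),"handle_out":((613,274),(93,388)),"knob_out":((460,399),(165,210)),"knob_in":((415,386),(215,204)),
"housing_top_nearx":((452,232),(279,374)),"housing_top_farx":((330,345),(254,178)),"colTop":((335,182),(334,305)),"crosshead knob":((198,60),(543,200))}
for k,(a,b) in pts.items(): print(k,*tri(ray("scene",sc(*a)),ray("top",tc(*b))))
# mixer base yaw, on z=.075
c=[plane("top",tc(*p),.075) for p in [(308,155),(350,497),(678,445)]]
for q in c: print(q)
print("yaw", np.degrees(np.arctan2(*(c[0]-c[1])[[1,0]])))
# tin top z=.1
print([plane("top",tc(*p),.1) for p in [(165,270)]])
E
```

```text
handle_in [0.4677 0.1138 0.2425] [np.float64(0.00037964757795846726), np.float64(0.0003796475779584889)]
handle_out [0.4605 0.1833 0.2453] [np.float64(0.002262577656893869), np.float64(0.002262577656893946)]
knob_out [0.5787 0.1471 0.1922] [np.float64(0.0016663911488610259), np.float64(0.0016663911488610736)]
knob_in [0.5832 0.1158 0.1871] [np.float64(0.0012962568043807677), np.float64(0.0012962568043808139)]
housing_top_nearx [0.4713 0.0715 0.2249] [np.float64(0.0012486793845809913), np.float64(0.0012486793845810386)]
housing_top_farx [0.5982 0.0769 0.226 ] [np.float64(0.012324048619646635), np.float64(0.012324048619646708)]
colTop [0.5108 0.0234 0.2894] [np.float64(0.016232964137625278), np.float64(0.016232964137625167)]
crosshead knob [ 0.5397 -0.0764  0.383 ] [np.float64(0.0008885678575443603), np.float64(0.0008885678575443173)]
[0.6417 0.0614 0.075 ]
[0.4059 0.0353 0.075 ]
[ 0.4372 -0.1855  0.075 ]
yaw 6.315626013616403
[array([0.5581, 0.157 , 0.1   ])]
```

```bash
python3 - <<'E'
from h import *
np.set_printoptions(precision=4,suppress=True)
sc=lambda u,v:(u/3.3+210,v/2.85+150)
tc=lambda u,v:(u/4.5+240,v/4.5+180)
for z in (.34,.375): print(z,[plane("top",tc(*p),z) for p in [(312,170),(332,308),(408,292),(255,180)]])
print("arm ends +x", tri(ray("scene",sc(222,195)),ray("top",tc(430,90))))
a=plane("top",tc(432,97),.35);print(a)
for z in np.arange(.06,.2,.01):
    p=proj("scene",[[a[0]-.008,a[1],z]])[0]; print(z,(p-[210,150])*[3.3,2.85])
a=cv2.imread("pics/scene0.png")[215:305,265:335]; cv2.imwrite("pics/col0.png",cv2.resize(a,None,fx=6.5,fy=6.5,interpolation=cv2.INTER_CUBIC))
E
```

```text
0.34 [array([0.5688, 0.0462, 0.34  ]), array([0.4916, 0.036 , 0.34  ]), array([ 0.4997, -0.0055,  0.34  ]), array([0.5637, 0.0776, 0.34  ])]
0.375 [array([0.5605, 0.0445, 0.375 ]), array([0.486 , 0.0347, 0.375 ]), array([ 0.4938, -0.0054,  0.375 ]), array([0.5557, 0.0749, 0.375 ])]
arm ends +x (array([ 0.6075, -0.0141,  0.3457]), [np.float64(0.00662075060330935), np.float64(0.006620750603309416)])
[ 0.6062 -0.0205  0.35  ]
0.06 [248.4673 397.1479]
0.06999999999999999 [247.4487 391.0924]
0.07999999999999999 [246.4155 384.9485]
0.08999999999999998 [245.3674 378.7142]
0.09999999999999998 [244.3042 372.3875]
0.10999999999999997 [243.2255 365.9664]
0.11999999999999997 [242.1309 359.4489]
0.12999999999999995 [241.0202 352.8327]
0.13999999999999996 [239.8929 346.1158]
0.14999999999999997 [238.7488 339.2958]
0.15999999999999995 [237.5873 332.3704]
0.16999999999999993 [236.4083 325.3372]
0.17999999999999994 [235.2111 318.1938]
0.18999999999999995 [233.9956 310.9375]
0.19999999999999993 [232.7611 303.5658]
```

View pics/col0.png

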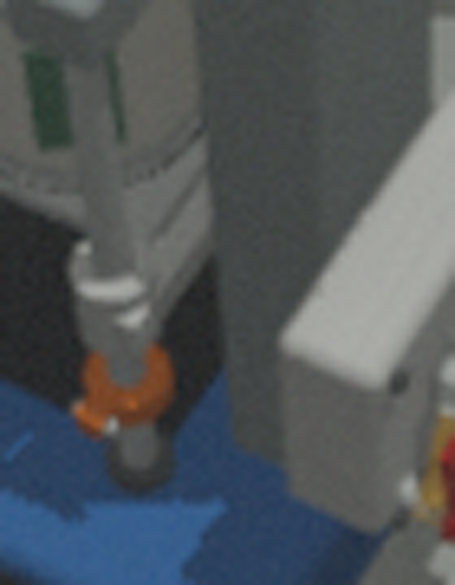

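Emit:
{"name": "move_arm", "arguments": {
  "rows": [
    {"delta_pos":[1.8,4,2.2],"delta_rot":[0,0,4],"hand":4},
    {"delta_pos":[1.8,4,2.2],"delta_rot":[0,0,4],"hand":4},
    {"delta_pos":[1.8,4,2.2],"delta_rot":[0,0,4],"hand":4},
    {"delta_pos":[1.8,4,2.2],"delta_rot":[0,0,4],"hand":4},
    {"delta_pos":[1.8,4,2.2],"delta_rot":[0,0,4],"hand":4},
    {"delta_pos":[1.8,4,2.2],"delta_rot":[0,0,4],"hand":4},
    {"delta_pos":[1.8,4,2.2],"delta_rot":[0,0,4],"hand":4},
    {"delta_pos":[1.8,4,2.2],"delta_rot":[0,0,4],"hand":4},
    {"delta_pos":[1.8,4,2.2],"delta_rot":[0,0,4],"hand":4},
    {"delta_pos":[1.8,4,2.2],"delta_rot":[0,0,4],"hand":4}
  ]
}}

```text
t: 1.15
eef_pos: [0.3954, -0.2379, 0.4696]
ee_rot: [-3.141, 0.0, -2.116]
force: [1.1, 0.1, -0.1]
width: 0.0397
```

Emit:
{"name": "move_arm", "arguments": {
  "rows": [
    {"delta_pos":[1.8,4.2,0],"delta_rot":[0,0,6.3],"hand":3},
    {"delta_pos":[1.8,4.2,0],"delta_rot":[0,0,6.3],"hand":3},
    {"delta_pos":[1.8,4.2,0],"delta_rot":[0,0,6.3],"hand":3},
    {"delta_pos":[1.8,4.2,0],"delta_rot":[0,0,6.3],"hand":3},
    {"delta_pos":[1.8,4.2,0],"delta_rot":[0,0,6.3],"hand":3},
    {"delta_pos":[1.8,4.2,0],"delta_rot":[0,0,6.3],"hand":3},
    {"delta_pos":[1.8,4.2,-1],"delta_rot":[-4.97,-0.57,0],"hand":3},
    {"delta_pos":[1.8,4.2,-2],"delta_rot":[-4.97,-0.57,0],"hand":3},
    {"delta_pos":[1.8,4.2,-2],"delta_rot":[-4.97,-0.57,0],"hand":3},
    {"delta_pos":[1.8,4.2,-2],"delta_rot":[-4.97,-0.57,0],"hand":3}
  ]
}}

```text
t: 2.15
eef_pos: [0.5755, 0.1823, 0.3984]
ee_rot: [-3.139, -0.352, -1.459]
force: [1.8, -1.2, 1.1]
width: 0.0301
```

```bash
python3 - <<'E'
from h import *
import pickle
s=get_state(); print(s["eef_pos"],s["ee_rot"],s["q"])
cv2.imwrite("pics/w1.png",grab_frame("wrist")); pickle.dump(s,open("s1.pkl","wb"))
E
```

```text
[0.57554649 0.18227152 0.39844727] [-3.13864401 -0.35197725 -1.45889331] [ 0.79059656  0.24650016  0.02873834  0.27361106 -1.5770731  -0.70741034]
```

View pics/w1.png

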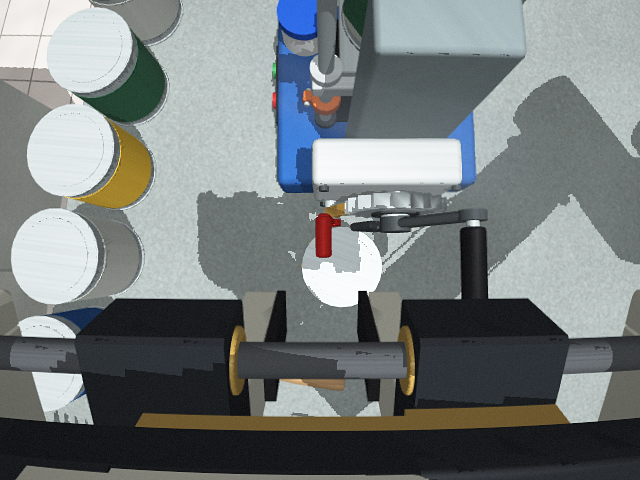

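```bash
python3 - <<'E'
from h import *
import pickle
np.set_printoptions(precision=4,suppress=True)
s=pickle.load(open("s1.pkl","rb"))
sc=lambda u,v:(u/3.3+210,v/2.85+150)
tc=lambda u,v:(u/4.5+240,v/4.5+180)
print("knobmid",tri(ray("scene",sc(436,391)),ray("top",tc(190,207)),ray("wrist",(323,234),s)))
print("h_in",tri(ray("scene",sc(512,240)),ray("top",tc(208,376)),ray("wrist",(473.5,229),s)))
a=plane("wrist",(474,229),.2435,s);b=plane("wrist",(474,297),.2435,s);print(a,b,"yaw",np.degrees(np.arctan2(-(b-a)[0],(b-a)[1])))
for z in(.187,.191,.195): print(plane("wrist",(319,222),z,s),plane("wrist",(324,254),z,s))
im=cv2.imread("pics/w1.png")
hs=cv2.cvtColor(im,cv2.COLOR_BGR2HSV); m=((hs[...,0]<6)|(hs[...,0]>174))&(hs[...,1]>150)&(hs[...,2]>60)
m[:195]=0;m[265:]=0;ys,xs=np.nonzero(m); print(xs.min(),xs.max(),ys.min(),ys.max())
cv2.imwrite("pics/w1c.png",cv2.resize(im[40:260,260:500],None,fx=2.7,fy=2.7,interpolation=cv2.INTER_CUBIC))
print(R.from_euler('xyz',s["ee_rot"]).as_matrix())
E
```

```text
knobmid (array([0.5811, 0.1302, 0.1912]), [np.float64(0.0017242810886454944), np.float64(0.0003171241914299579), np.float64(0.0014699477332554137)])
h_in (array([0.4674, 0.1145, 0.2427]), [np.float64(0.00034219225921102515), np.float64(0.0010872648296567072), np.float64(0.001415456603906252)])
[0.4665 0.1157 0.2435] [0.4616 0.1674 0.2435] yaw 5.498422379534144
[0.5863 0.1182 0.187 ] [0.5787 0.1461 0.187 ]
[0.5862 0.1186 0.191 ] [0.5787 0.1462 0.191 ]
[0.5861 0.119  0.195 ] [0.5787 0.1463 0.195 ]
316 340 214 256
[[ 0.1048 -0.9936  0.0414]
 [-0.9328 -0.1127 -0.3423]
 [ 0.3448 -0.0028 -0.9387]]
```

View pics/w1c.png

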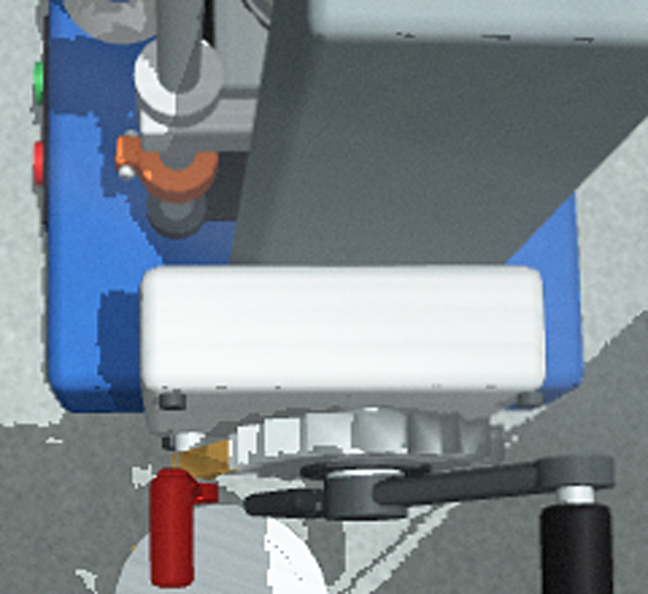

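Emit:
{"name": "move_arm", "arguments": {
  "rows": [
    {"delta_pos":[0.04,-0.43,-2],"delta_rot":[0,0,0],"hand":3},
    {"delta_pos":[0.04,-0.43,-2],"delta_rot":[0,0,0],"hand":3},
    {"delta_pos":[0.04,-0.43,-2],"delta_rot":[0,0,0],"hand":3},
    {"delta_pos":[0.04,-0.43,-2],"delta_rot":[0,0,0],"hand":3},
    {"delta_pos":[0.04,-0.43,-2],"delta_rot":[0,0,0],"hand":3},
    {"delta_pos":[0.04,-0.43,-2],"delta_rot":[0,0,0],"hand":3},
    {"delta_pos":[0.04,-0.43,-2],"delta_rot":[0,0,0],"hand":3},
    {"delta_pos":[0.04,-0.43,-2],"delta_rot":[0,0,0],"hand":3},
    {"delta_pos":[0.04,-0.43,-2],"delta_rot":[0,0,0],"hand":3},
    {"delta_pos":[0.04,-0.43,-1.9],"delta_rot":[0,0,0],"hand":3}
  ]
}}

```text
t: 3.2
eef_pos: [0.5791, 0.1369, 0.1985]
ee_rot: [-3.141, -0.349, -1.459]
force: [0.4, 0.0, 0.6]
width: 0.03
```

```bash
python3 - <<'E'
from h import *
s=get_state(); print(s["eef_pos"],s["force"])
cv2.imwrite("pics/w2.png",grab_frame("wrist"))
E
```

```text
[0.57912692 0.136912   0.19846926] [0.43747956 0.00294506 0.58718159]
```

View pics/w2.png

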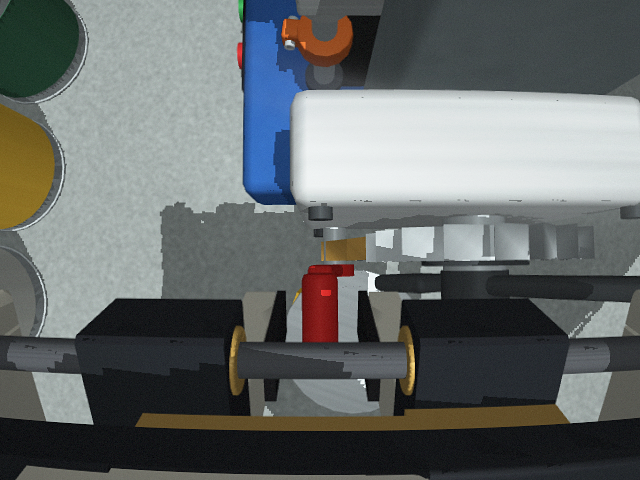

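Emit:
{"name": "move_arm", "arguments": {
  "rows": [
    {"delta_pos":[0,0,0],"delta_rot":[0,0,0],"hand":2},
    {"delta_pos":[0,0,0],"delta_rot":[0,0,0],"hand":2},
    {"delta_pos":[0.2,0.02,0],"delta_rot":[0,0,0],"hand":2},
    {"delta_pos":[0.58,0.06,-0.12],"delta_rot":[0,0,0],"hand":2},
    {"delta_pos":[0.56,0.06,-0.17],"delta_rot":[0,0,0],"hand":2},
    {"delta_pos":[0.54,0.06,-0.24],"delta_rot":[0,0,0],"hand":2},
    {"delta_pos":[0.5,0.06,-0.29],"delta_rot":[0,0,0],"hand":2},
    {"delta_pos":[0.47,0.05,-0.35],"delta_rot":[0,0,0],"hand":2},
    {"delta_pos":[0.44,0.05,-0.39],"delta_rot":[0,0,0],"hand":2},
    {"delta_pos":[0.3,0.03,-0.35],"delta_rot":[0,0,0],"hand":2}
  ]
}}

```text
t: 4.25
eef_pos: [0.6155, 0.1411, 0.1798]
ee_rot: [-3.141, -0.35, -1.459]
force: [-4.1, -0.5, 2.2]
width: 0.0199
```

```bash
python3 - <<'E'
from h import *
s=get_state(); print(s["eef_pos"],s["force"])
cv2.imwrite("pics/w3.png",grab_frame("wrist"))
E
```

```text
[0.61549816 0.14106699 0.17983257] [-4.07529493 -0.4849597   2.19900169]
```

View pics/w3.png

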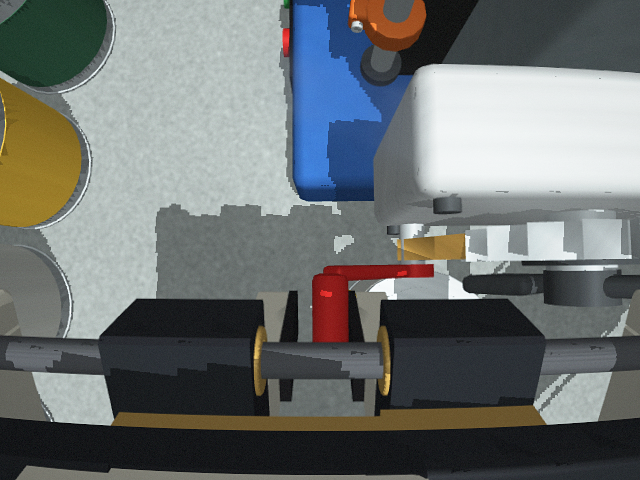

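Emit:
{"name": "move_arm", "arguments": {
  "rows": [
    {"delta_pos":[0.1,0.01,-0.12],"delta_rot":[0,0,0],"hand":2},
    {"delta_pos":[0.1,0.01,-0.12],"delta_rot":[0,0,0],"hand":2},
    {"delta_pos":[0.1,0.01,-0.12],"delta_rot":[0,0,0],"hand":2},
    {"delta_pos":[0,0,0],"delta_rot":[0,0,0],"hand":2},
    {"delta_pos":[0,0,0],"delta_rot":[0,0,0],"hand":2},
    {"delta_pos":[0,0,0],"delta_rot":[0,0,0],"hand":2},
    {"delta_pos":[0,0,0],"delta_rot":[0,0,0],"hand":2},
    {"delta_pos":[0,0,0],"delta_rot":[0,0,0],"hand":2},
    {"delta_pos":[0,0,0],"delta_rot":[0,0,0],"hand":2},
    {"delta_pos":[0,0,0],"delta_rot":[0,0,0],"hand":2}
  ]
}}

```text
t: 5.3
eef_pos: [0.6181, 0.1414, 0.1768]
ee_rot: [-3.141, -0.349, -1.459]
force: [-4.5, -1.6, 1.0]
width: 0.0202
```

Emit:
{"name": "move_arm", "arguments": {
  "rows": [
    {"delta_pos":[0.1,0.01,-0.12],"delta_rot":[0,0,0],"hand":2},
    {"delta_pos":[0.1,0.01,-0.12],"delta_rot":[0,0,0],"hand":2},
    {"delta_pos":[0,0,0],"delta_rot":[0,0,0],"hand":2},
    {"delta_pos":[0,0,0],"delta_rot":[0,0,0],"hand":2},
    {"delta_pos":[0,0,0],"delta_rot":[0,0,0],"hand":2},
    {"delta_pos":[0,0,0],"delta_rot":[0,0,0],"hand":2},
    {"delta_pos":[0,0,0],"delta_rot":[0,0,0],"hand":2},
    {"delta_pos":[0,0,0],"delta_rot":[0,0,0],"hand":2},
    {"delta_pos":[0,0,0],"delta_rot":[0,0,0],"hand":2},
    {"delta_pos":[0,0,0],"delta_rot":[0,0,0],"hand":2}
  ]
}}

```text
t: 6.3
eef_pos: [0.6185, 0.141, 0.1747]
ee_rot: [3.139, -0.351, -1.459]
force: [-13.0, 1.0, 8.6]
width: 0.0198
```

Emit:
{"name": "move_arm", "arguments": {
  "rows": [
    {"delta_pos":[-0.4,-0.04,0.1],"delta_rot":[0,0,0],"hand":3},
    {"delta_pos":[0,0,0],"delta_rot":[0,0,0],"hand":3},
    {"delta_pos":[-0.04,0.34,0.94],"delta_rot":[0,0,0],"hand":3},
    {"delta_pos":[-0.08,0.7,1.9],"delta_rot":[0,0,0],"hand":3},
    {"delta_pos":[-0.12,1,2.8],"delta_rot":[0,0,0],"hand":4},
    {"delta_pos":[-0.16,1.4,3.8],"delta_rot":[0,0,0],"hand":5},
    {"delta_pos":[-0.16,1.4,3.8],"delta_rot":[0,0,0],"hand":5},
    {"delta_pos":[-2.5,1,3.5],"delta_rot":[0,0,0],"hand":5},
    {"delta_pos":[-4,0,0],"delta_rot":[0,0,0],"hand":5},
    {"delta_pos":[-4,-0.5,0],"delta_rot":[0,0,0],"hand":5}
  ]
}}

```text
t: 7.3
eef_pos: [0.5055, 0.1959, 0.3441]
ee_rot: [-3.138, -0.347, -1.46]
force: [0.2, 0.4, -0.3]
width: 0.05
```

```bash
python3 - <<'E'
from h import *
import pickle
s=get_state(); print(s["eef_pos"],s["force"]); pickle.dump(s,open("s4.pkl","wb"))
cv2.imwrite("pics/w4.png",grab_frame("wrist"))
E
```

```text
[0.50547959 0.19592213 0.3441449 ] [ 0.22954084  0.40897984 -0.33524606]
```

View pics/w4.png

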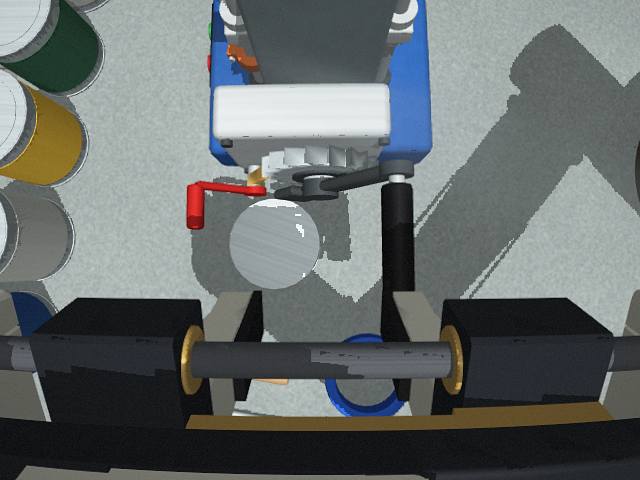

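```bash
python3 - <<'E'
from h import *
import pickle
np.set_printoptions(precision=4,suppress=True)
s1=pickle.load(open("s1.pkl","rb"));s=pickle.load(open("s4.pkl","rb"))
sc=lambda u,v:(u/3.3+210,v/2.85+150)
tc=lambda u,v:(u/4.5+240,v/4.5+180)
print("h_in",tri(ray("scene",sc(512,240)),ray("top",tc(208,376)),ray("wrist",(473.5,229),s1),ray("wrist",(397,186),s)))
# hub centre & wrist-only
print("h_in",tri(ray("wrist",(473.5,229),s1),ray("wrist",(397,186),s)))
print(plane("wrist",(397,186),.2435,s),plane("wrist",(398,295),.2435,s))
# shaft hub front
print("hub",tri(ray("wrist",(396,222),s1),ray("wrist",(319,186),s)))
E
```

```text
h_in (array([0.4674, 0.1146, 0.2425]), [np.float64(0.00046730264059224565), np.float64(0.001228508084843811), np.float64(0.0013081348338509593), np.float64(0.0005067041070604471)])
h_in (array([0.4683, 0.1162, 0.2473]), [np.float64(7.813453491338914e-05), np.float64(7.813453491330866e-05)])
[0.4676 0.1153 0.2435] [0.46   0.1833 0.2435]
hub (array([0.5181, 0.1108, 0.1894]), [np.float64(0.00013259989794199825), np.float64(0.0001325998979420592)])
```

Emit:
{"name": "move_arm", "arguments": {
  "rows": [
    {"delta_pos":[-2.3,-0.3,0],"delta_rot":[0,0,0],"hand":5},
    {"delta_pos":[-2.35,-0.2,0],"delta_rot":[0,0,0],"hand":5},
    {"delta_pos":[0,0,0],"delta_rot":[0,0,0],"hand":5},
    {"delta_pos":[0.08,-0.7,-1.9],"delta_rot":[0,0,0],"hand":5},
    {"delta_pos":[0.08,-0.7,-1.9],"delta_rot":[0,0,0],"hand":5},
    {"delta_pos":[0.08,-0.7,-1.9],"delta_rot":[0,0,0],"hand":5},
    {"delta_pos":[0.08,-0.7,-1.9],"delta_rot":[0,0,0],"hand":5},
    {"delta_pos":[0.08,-0.7,-1.9],"delta_rot":[0,0,0],"hand":5},
    {"delta_pos":[0,0,0],"delta_rot":[0,0,0],"hand":5},
    {"delta_pos":[0,0,0],"delta_rot":[0,0,0],"hand":5}
  ]
}}

```text
t: 8.35
eef_pos: [0.464, 0.1551, 0.2487]
ee_rot: [-3.14, -0.349, -1.459]
force: [0.2, -0.1, 0.1]
width: 0.0501
```

```bash
python3 - <<'E'
from h import *
s=get_state(); print(s["eef_pos"],s["force"])
cv2.imwrite("pics/w5.png",grab_frame("wrist"))
E
```

```text
[0.46396371 0.15511447 0.24867675] [ 0.24187158 -0.13339149  0.09755091]
```

View pics/w5.png

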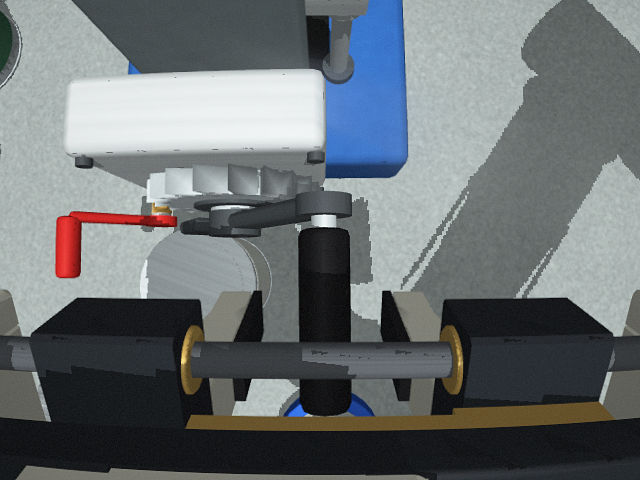

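Emit:
{"name": "move_arm", "arguments": {
  "force": 35,
  "rows": [
    {"delta_pos":[0,0,0],"delta_rot":[0,0,0],"hand":1.5},
    {"delta_pos":[0,0,0],"delta_rot":[0,0,0],"hand":1.5},
    {"delta_pos":[0,0,0],"delta_rot":[0,0,0],"hand":1.5},
    {"delta_pos":[0,0,0],"delta_rot":[0,0,0],"hand":1.5},
    {"delta_pos":[0,0,0],"delta_rot":[0,0,0],"hand":1.5},
    {"delta_pos":[0,0,0],"delta_rot":[0,0,0],"hand":1.5},
    {"delta_pos":[0,0,0],"delta_rot":[0,0,0],"hand":1.5},
    {"delta_pos":[0,0,0],"delta_rot":[0,0,0],"hand":1.5},
    {"delta_pos":[0,0,0],"delta_rot":[0,0,0],"hand":1.5},
    {"delta_pos":[0,0,0],"delta_rot":[0,0,0],"hand":1.5}
  ]
}}

```text
t: 9.4
eef_pos: [0.463, 0.1548, 0.248]
ee_rot: [-3.141, -0.349, -1.459]
force: [-4.9, 3.0, 4.3]
width: 0.0191
```

Emit:
{"name": "move_arm", "arguments": {
  "rows": [
    {"delta_pos":[-0.085,-0.01,-0.07],"delta_rot":[0,0,0],"hand":1.5},
    {"delta_pos":[-0.085,-0.01,-0.07],"delta_rot":[0,0,0],"hand":1.5},
    {"delta_pos":[-0.085,-0.01,-0.07],"delta_rot":[0,0,0],"hand":1.5},
    {"delta_pos":[-0.085,-0.01,-0.07],"delta_rot":[0,0,0],"hand":1.5},
    {"delta_pos":[-0.085,-0.01,-0.07],"delta_rot":[0,0,0],"hand":1.5},
    {"delta_pos":[-0.085,-0.01,-0.075],"delta_rot":[0,0,0],"hand":1.5},
    {"delta_pos":[-0.085,-0.01,-0.075],"delta_rot":[0,0,0],"hand":1.5},
    {"delta_pos":[-0.08,-0.01,-0.075],"delta_rot":[0,0,0],"hand":1.5},
    {"delta_pos":[0,0,0],"delta_rot":[0,0,0],"hand":1.5},
    {"delta_pos":[0,0,0],"delta_rot":[0,0,0],"hand":1.5}
  ]
}}

```text
t: 10.4
eef_pos: [0.4596, 0.1546, 0.245]
ee_rot: [-3.133, -0.349, -1.459]
force: [8.1, -1.8, 11.9]
width: 0.0191
```

```bash
python3 - <<'E'
from h import *
s=get_state(); print(s["eef_pos"],s["force"])
im=grab_frame("wrist");cv2.imwrite("pics/w6.png",cv2.resize(im[130:290,30:350],None,fx=2.4,fy=2.4,interpolation=cv2.INTER_CUBIC))
E
```

```text
[0.45956243 0.15463901 0.24500709] [ 8.0734209  -1.75970861 11.87676119]
```

View pics/w6.png

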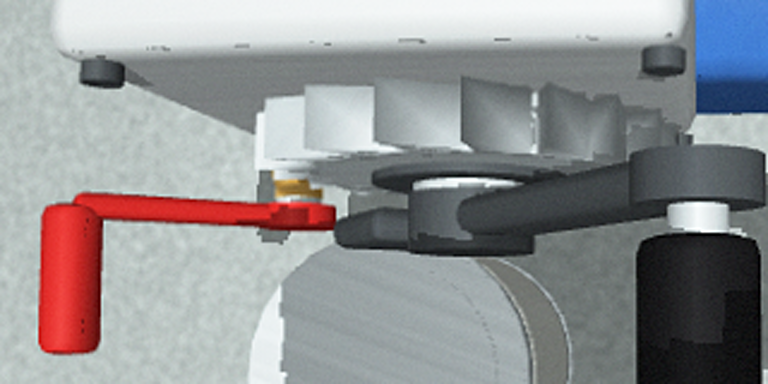

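Emit:
{"name": "move_arm", "arguments": {
  "rows": [
    {"delta_pos":[-0.08,-0.01,-0.075],"delta_rot":[0,0,0],"hand":1.5},
    {"delta_pos":[-0.08,-0.01,-0.075],"delta_rot":[0,0,0],"hand":1.5},
    {"delta_pos":[-0.08,-0.01,-0.075],"delta_rot":[0,0,0],"hand":1.5},
    {"delta_pos":[-0.08,-0.01,-0.08],"delta_rot":[0,0,0],"hand":1.5},
    {"delta_pos":[-0.075,-0.01,-0.08],"delta_rot":[0,0,0],"hand":1.5},
    {"delta_pos":[0,0,0],"delta_rot":[0,0,0],"hand":1.5},
    {"delta_pos":[0,0,0],"delta_rot":[0,0,0],"hand":1.5},
    {"delta_pos":[0,0,0],"delta_rot":[0,0,0],"hand":1.5},
    {"delta_pos":[0,0,0],"delta_rot":[0,0,0],"hand":1.5},
    {"delta_pos":[0,0,0],"delta_rot":[0,0,0],"hand":1.5}
  ]
}}

```text
t: 11.45
eef_pos: [0.4557, 0.1542, 0.2414]
ee_rot: [-3.133, -0.349, -1.459]
force: [6.6, -1.8, 14.3]
width: 0.0188
```

```bash
python3 - <<'E'
from h import *
s=get_state(); print(s["eef_pos"],s["force"])
im=grab_frame("wrist");cv2.imwrite("pics/w7.png",cv2.resize(im[130:290,30:350],None,fx=2.4,fy=2.4,interpolation=cv2.INTER_CUBIC))
im=grab_frame("scene");cv2.imwrite("pics/sc7.png",cv2.resize(im[220:330,270:380],None,fx=5,fy=5,interpolation=cv2.INTER_CUBIC))
E
```

```text
[0.45567013 0.15417659 0.24139183] [ 6.61314518 -1.76854972 14.31396609]
```

View pics/w7.png

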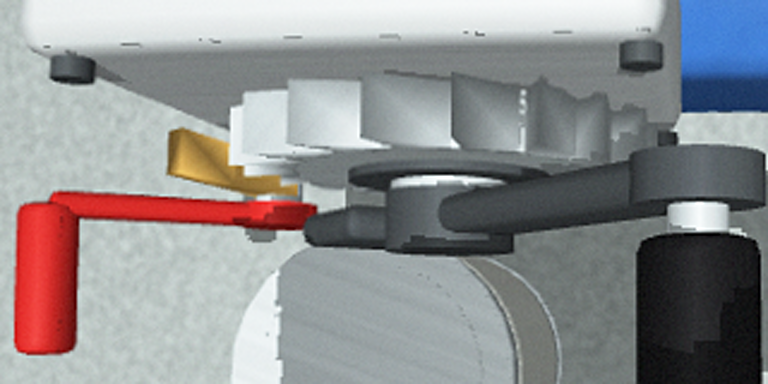

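View pics/sc7.png

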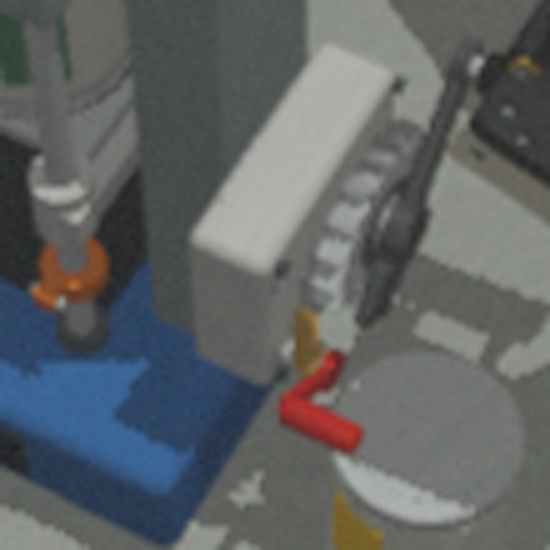

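```bash
cat > arc.py <<'E'
import numpy as np,sys,json
a0,a1,n=map(float,sys.argv[1:4]); n=int(n)
a=np.radians(np.linspace(a0,a1,n+1)); r=8.05
p=np.c_[r*np.sin(a)*.9936,r*np.sin(a)*.113,r*np.cos(a)]
e=np.zeros(3)
for q in np.diff(np.round(p,2),axis=0): print(np.round(q,2).tolist())
E
python3 arc.py -49.5 14.5 20
```

```text
[0.3, 0.03, 0.33]
[0.31, 0.04, 0.32]
[0.34, 0.04, 0.3]
[0.35, 0.04, 0.27]
[0.37, 0.04, 0.26]
[0.37, 0.04, 0.24]
[0.4, 0.05, 0.22]
[0.4, 0.04, 0.19]
[0.41, 0.05, 0.17]
[0.42, 0.05, 0.15]
[0.43, 0.05, 0.12]
[0.44, 0.04, 0.1]
[0.44, 0.05, 0.07]
[0.44, 0.06, 0.05]
[0.45, 0.05, 0.03]
[0.45, 0.05, 0.0]
[0.44, 0.05, -0.03]
[0.45, 0.05, -0.05]
[0.44, 0.05, -0.08]
[0.43, 0.05, -0.1]
```

Emit:
{"name": "move_arm", "arguments": {
  "rows": [
    {"delta_pos":[0.3,0.03,0.33],"delta_rot":[0,0,0],"hand":1.5},
    {"delta_pos":[0.31,0.04,0.32],"delta_rot":[0,0,0],"hand":1.5},
    {"delta_pos":[0.34,0.04,0.3],"delta_rot":[0,0,0],"hand":1.5},
    {"delta_pos":[0.35,0.04,0.27],"delta_rot":[0,0,0],"hand":1.5},
    {"delta_pos":[0.37,0.04,0.26],"delta_rot":[0,0,0],"hand":1.5},
    {"delta_pos":[0.37,0.04,0.24],"delta_rot":[0,0,0],"hand":1.5},
    {"delta_pos":[0.4,0.05,0.22],"delta_rot":[0,0,0],"hand":1.5},
    {"delta_pos":[0.4,0.04,0.19],"delta_rot":[0,0,0],"hand":1.5},
    {"delta_pos":[0.41,0.05,0.17],"delta_rot":[0,0,0],"hand":1.5},
    {"delta_pos":[0.42,0.05,0.15],"delta_rot":[0,0,0],"hand":1.5}
  ]
}}

```text
t: 12.55
eef_pos: [0.4887, 0.1576, 0.2615]
ee_rot: [3.14, -0.349, -1.459]
force: [2.9, 2.9, -16.0]
width: 0.0191
```

Emit:
{"name": "move_arm", "arguments": {
  "rows": [
    {"delta_pos":[0.43,0.05,0.02],"delta_rot":[0,0,0],"hand":1.5},
    {"delta_pos":[0.44,0.04,0.0],"delta_rot":[0,0,0],"hand":1.5},
    {"delta_pos":[0.44,0.05,0.0],"delta_rot":[0,0,0],"hand":1.5},
    {"delta_pos":[0.44,0.06,0.05],"delta_rot":[0,0,0],"hand":1.5},
    {"delta_pos":[0.45,0.05,0.03],"delta_rot":[0,0,0],"hand":1.5},
    {"delta_pos":[0.45,0.05,0],"delta_rot":[0,0,0],"hand":1.5},
    {"delta_pos":[0.44,0.05,-0.03],"delta_rot":[0,0,0],"hand":1.5},
    {"delta_pos":[0.45,0.05,-0.05],"delta_rot":[0,0,0],"hand":1.5},
    {"delta_pos":[0,0,0],"delta_rot":[0,0,0],"hand":1.5},
    {"delta_pos":[0,0,0],"delta_rot":[0,0,0],"hand":1.5}
  ]
}}

```text
t: 13.55
eef_pos: [0.5252, 0.1621, 0.2632]
ee_rot: [-3.14, -0.349, -1.459]
force: [2.1, 4.7, -6.9]
width: 0.019
```

```bash
python3 - <<'E'
from h import *
s=get_state(); print(s["eef_pos"],s["force"])
im=grab_frame("wrist");cv2.imwrite("pics/w8.png",im)
im=grab_frame("scene");cv2.imwrite("pics/sc8.png",cv2.resize(im[170:330,230:390],None,fx=3.75,fy=3.75,interpolation=cv2.INTER_CUBIC))
E
```

```text
[0.52518772 0.16209656 0.26316943] [ 2.10613819  4.6751668  -6.87162747]
```

View pics/w8.png

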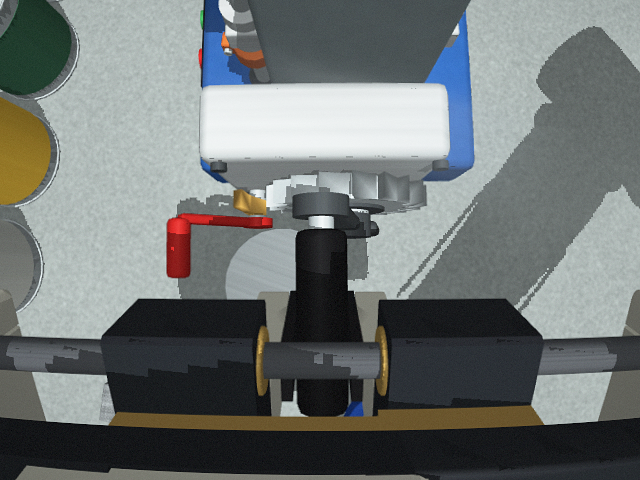

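View pics/sc8.png

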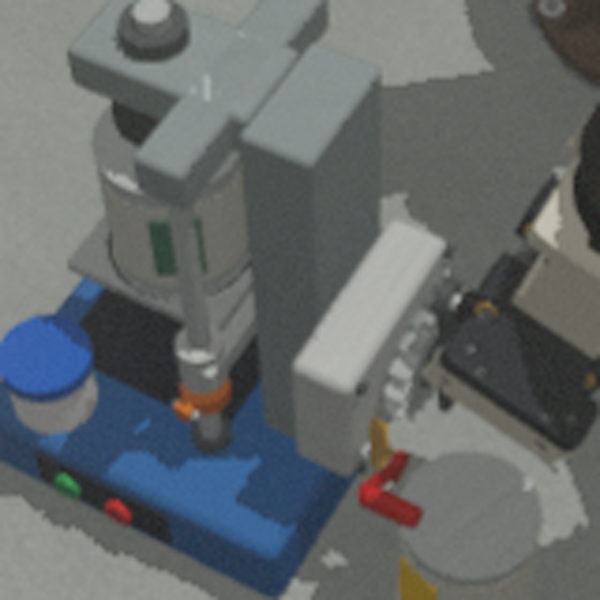

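Emit:
{"name": "move_arm", "arguments": {
  "rows": [
    {"delta_pos":[0.13,0.015,-0.02],"delta_rot":[0,0,0],"hand":1.5},
    {"delta_pos":[0.13,0.015,-0.02],"delta_rot":[0,0,0],"hand":1.5},
    {"delta_pos":[0.13,0.015,-0.025],"delta_rot":[0,0,0],"hand":1.5},
    {"delta_pos":[0.13,0.015,-0.025],"delta_rot":[0,0,0],"hand":1.5},
    {"delta_pos":[0.13,0.015,-0.03],"delta_rot":[0,0,0],"hand":1.5},
    {"delta_pos":[0.13,0.015,-0.03],"delta_rot":[0,0,0],"hand":1.5},
    {"delta_pos":[0.13,0.015,-0.035],"delta_rot":[0,0,0],"hand":1.5},
    {"delta_pos":[0.125,0.015,-0.035],"delta_rot":[0,0,0],"hand":1.5},
    {"delta_pos":[0.125,0.015,-0.04],"delta_rot":[0,0,0],"hand":1.5},
    {"delta_pos":[0.125,0.015,-0.04],"delta_rot":[0,0,0],"hand":1.5}
  ]
}}

```text
t: 14.65
eef_pos: [0.537, 0.1635, 0.26]
ee_rot: [-3.141, -0.349, -1.459]
force: [-3.9, 7.0, -5.1]
width: 0.0187
```

Emit:
{"name": "move_arm", "arguments": {
  "rows": [
    {"delta_pos":[0.075,0,-0.025],"delta_rot":[0,0,0],"hand":1.5},
    {"delta_pos":[0.075,0,-0.025],"delta_rot":[0,0,0],"hand":1.5},
    {"delta_pos":[0.075,0,-0.025],"delta_rot":[0,0,0],"hand":1.5},
    {"delta_pos":[0.075,0,-0.025],"delta_rot":[0,0,0],"hand":1.5},
    {"delta_pos":[0.075,0,-0.03],"delta_rot":[0,0,0],"hand":1.5},
    {"delta_pos":[0.075,0,-0.03],"delta_rot":[0,0,0],"hand":1.5},
    {"delta_pos":[0.075,0,-0.03],"delta_rot":[0,0,0],"hand":1.5},
    {"delta_pos":[0.075,0,-0.03],"delta_rot":[0,0,0],"hand":1.5},
    {"delta_pos":[0.075,0,-0.03],"delta_rot":[0,0,0],"hand":1.5},
    {"delta_pos":[0,0,0],"delta_rot":[0,0,0],"hand":1.5}
  ]
}}

```text
t: 15.65
eef_pos: [0.5439, 0.1642, 0.2574]
ee_rot: [-3.141, -0.348, -1.459]
force: [-4.2, 9.6, -4.9]
width: 0.019
```

```bash
python3 - <<'E'
from h import *
s=get_state(); print(s["eef_pos"],s["force"])
im=grab_frame("wrist");cv2.imwrite("pics/w9.png",cv2.resize(im[0:120,150:310],None,fx=4,fy=4,interpolation=cv2.INTER_CUBIC))
im=grab_frame("scene");cv2.imwrite("pics/sc9.png",cv2.resize(im[230:300,250:320],None,fx=7,fy=7,interpolation=cv2.INTER_CUBIC))
E
```

```text
[0.54385618 0.16415807 0.2574128 ] [-4.24441028  9.5795888  -4.90795262]
```

View pics/w9.png

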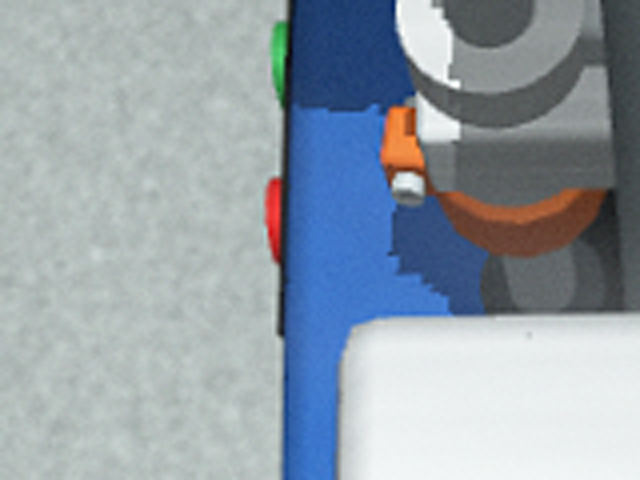

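View pics/sc9.png

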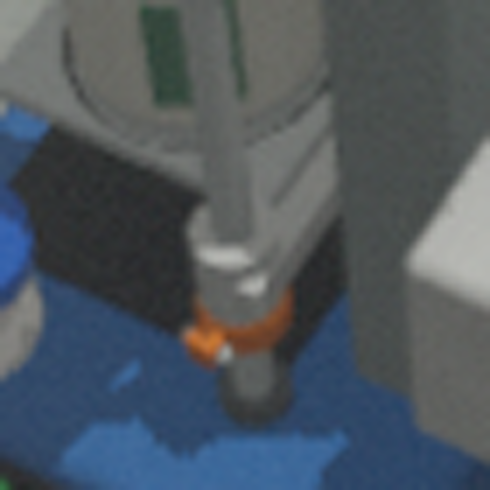

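Emit:
{"name": "move_arm", "arguments": {
  "rows": [
    {"delta_pos":[0.05,0.02,-0.02],"delta_rot":[0,0,0],"hand":1.5},
    {"delta_pos":[0.05,0.02,-0.02],"delta_rot":[0,0,0],"hand":1.5},
    {"delta_pos":[0.05,0.02,-0.02],"delta_rot":[0,0,0],"hand":1.5},
    {"delta_pos":[0.05,0.02,-0.02],"delta_rot":[0,0,0],"hand":1.5},
    {"delta_pos":[0.05,0.01,-0.025],"delta_rot":[0,0,0],"hand":1.5},
    {"delta_pos":[0.05,0.01,-0.025],"delta_rot":[0,0,0],"hand":1.5},
    {"delta_pos":[0.05,0.01,-0.025],"delta_rot":[0,0,0],"hand":1.5},
    {"delta_pos":[0.05,0.01,-0.025],"delta_rot":[0,0,0],"hand":1.5},
    {"delta_pos":[0,0,0],"delta_rot":[0,0,0],"hand":1.5},
    {"delta_pos":[0,0,0],"delta_rot":[0,0,0],"hand":1.5}
  ]
}}

```text
t: 16.75
eef_pos: [0.5476, 0.1647, 0.2556]
ee_rot: [3.141, -0.349, -1.459]
force: [-4.2, 6.4, -5.4]
width: 0.019
```

Emit:
{"name": "move_arm", "arguments": {
  "rows": [
    {"delta_pos":[0.05,0.01,-0.025],"delta_rot":[0,0,0],"hand":1.5},
    {"delta_pos":[0.05,0.01,-0.025],"delta_rot":[0,0,0],"hand":1.5},
    {"delta_pos":[0.05,0.01,-0.025],"delta_rot":[0,0,0],"hand":1.5},
    {"delta_pos":[0.05,0.01,-0.025],"delta_rot":[0,0,0],"hand":1.5},
    {"delta_pos":[0.05,0.01,-0.03],"delta_rot":[0,0,0],"hand":1.5},
    {"delta_pos":[0.05,0.01,-0.03],"delta_rot":[0,0,0],"hand":1.5},
    {"delta_pos":[0.05,0.01,-0.03],"delta_rot":[0,0,0],"hand":1.5},
    {"delta_pos":[0.05,0.01,-0.03],"delta_rot":[0,0,0],"hand":1.5},
    {"delta_pos":[0,0,0],"delta_rot":[0,0,0],"hand":1.5},
    {"delta_pos":[0,0,0],"delta_rot":[0,0,0],"hand":1.5}
  ]
}}

```text
t: 17.75
eef_pos: [0.5514, 0.1652, 0.2534]
ee_rot: [3.141, -0.349, -1.459]
force: [-5.2, 6.1, -4.9]
width: 0.0189
```

Emit:
{"name": "move_arm", "arguments": {
  "rows": [
    {"delta_pos":[0.05,0.01,-0.03],"delta_rot":[0,0,0],"hand":1.5},
    {"delta_pos":[0.05,0.01,-0.03],"delta_rot":[0,0,0],"hand":1.5},
    {"delta_pos":[0.05,0.01,-0.03],"delta_rot":[0,0,0],"hand":1.5},
    {"delta_pos":[0.05,0.01,-0.03],"delta_rot":[0,0,0],"hand":1.5},
    {"delta_pos":[0.05,0.01,-0.03],"delta_rot":[0,0,0],"hand":1.5},
    {"delta_pos":[0.05,0.01,-0.03],"delta_rot":[0,0,0],"hand":1.5},
    {"delta_pos":[0.05,0.01,-0.035],"delta_rot":[0,0,0],"hand":1.5},
    {"delta_pos":[0.05,0.01,-0.035],"delta_rot":[0,0,0],"hand":1.5},
    {"delta_pos":[0,0,0],"delta_rot":[0,0,0],"hand":1.5},
    {"delta_pos":[0,0,0],"delta_rot":[0,0,0],"hand":1.5}
  ]
}}

```text
t: 18.75
eef_pos: [0.5543, 0.1655, 0.2516]
ee_rot: [3.139, -0.35, -1.459]
force: [-12.6, 7.6, 2.7]
width: 0.0189
```

```bash
python3 - <<'E'
from h import *
s=get_state(); print(s["eef_pos"],s["force"])
im=grab_frame("scene");cv2.imwrite("pics/sc10.png",cv2.resize(im[230:300,250:320],None,fx=7,fy=7,interpolation=cv2.INTER_CUBIC))
E
```

```text
[0.55430888 0.16553768 0.25155393] [-12.5853947    7.59064978   2.67443996]
```

View pics/sc10.png

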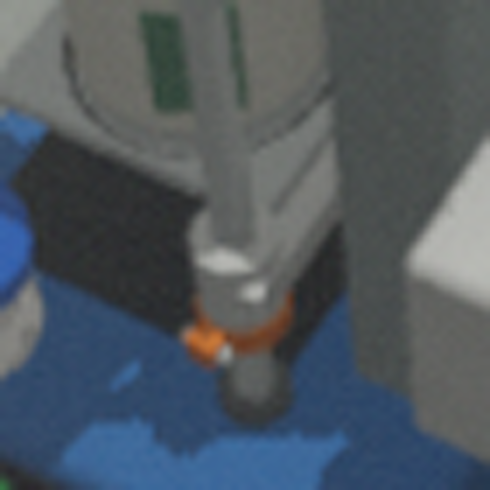

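Emit:
{"name": "move_arm", "arguments": {
  "rows": [
    {"delta_pos":[0,0,0],"delta_rot":[0,0,0],"hand":1.5},
    {"delta_pos":[0,0,0],"delta_rot":[0,0,0],"hand":1.5},
    {"delta_pos":[0,0,0],"delta_rot":[0,0,0],"hand":1.5},
    {"delta_pos":[0,0,0],"delta_rot":[0,0,0],"hand":1.5},
    {"delta_pos":[0,0,0],"delta_rot":[0,0,0],"hand":1.5},
    {"delta_pos":[0,0,0],"delta_rot":[0,0,0],"hand":1.5},
    {"delta_pos":[0,0,0],"delta_rot":[0,0,0],"hand":1.5},
    {"delta_pos":[0,0,0],"delta_rot":[0,0,0],"hand":1.5},
    {"delta_pos":[0,0,0],"delta_rot":[0,0,0],"hand":1.5},
    {"delta_pos":[0,0,0],"delta_rot":[0,0,0],"hand":1.5}
  ]
}}

```text
t: 19.8
eef_pos: [0.5543, 0.1655, 0.2516]
ee_rot: [3.14, -0.35, -1.459]
force: [-13.0, 7.8, 2.6]
width: 0.019
```

Emit:
{"name": "move_arm", "arguments": {
  "rows": [
    {"delta_pos":[-0.08,0,0.05],"delta_rot":[0,0,0],"hand":1.5},
    {"delta_pos":[-0.08,-0.1,0.05],"delta_rot":[0,0,0],"hand":1.5},
    {"delta_pos":[0,0,0],"delta_rot":[0,0,0],"hand":1.5},
    {"delta_pos":[0,0,0],"delta_rot":[0,0,0],"hand":4},
    {"delta_pos":[0,0,0],"delta_rot":[0,0,0],"hand":4.5},
    {"delta_pos":[0,0,0],"delta_rot":[0,0,0],"hand":4.5},
    {"delta_pos":[0,0,0],"delta_rot":[0,0,0],"hand":4.5},
    {"delta_pos":[0,0,0],"delta_rot":[0,0,0],"hand":4.5},
    {"delta_pos":[0,0,0],"delta_rot":[0,0,0],"hand":4.5},
    {"delta_pos":[0,0,0],"delta_rot":[0,0,0],"hand":4.5}
  ]
}}

```text
t: 20.8
eef_pos: [0.5546, 0.1648, 0.252]
ee_rot: [-3.141, -0.349, -1.459]
force: [0.0, 0.9, 0.3]
width: 0.0449
```

```bash
python3 - <<'E'
from h import *
s=get_state(); print(s["eef_pos"],s["force"],s["width"])
im=grab_frame("wrist");cv2.imwrite("pics/w11.png",im)
E
```

```text
[0.55461995 0.16480739 0.25201332] [0.04560358 0.93577664 0.33805866] 0.044864699871430505
```

View pics/w11.png

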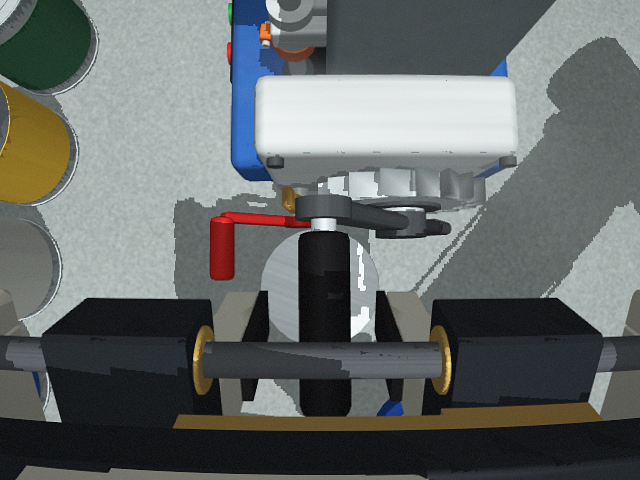

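Emit:
{"name": "move_arm", "arguments": {
  "rows": [
    {"delta_pos":[-0.04,0.34,0.94],"delta_rot":[0,0,0],"hand":4.5},
    {"delta_pos":[-0.08,0.7,1.9],"delta_rot":[0,0,0],"hand":4.5},
    {"delta_pos":[-0.12,1,2.8],"delta_rot":[0,0,0],"hand":4.5},
    {"delta_pos":[-0.16,1.4,3.8],"delta_rot":[0,0,0],"hand":4.5},
    {"delta_pos":[-0.1,2,2],"delta_rot":[0,0,0],"hand":4.5},
    {"delta_pos":[0,2,1],"delta_rot":[0,0,0],"hand":4.5},
    {"delta_pos":[0,0,0],"delta_rot":[0,0,0],"hand":4.5},
    {"delta_pos":[0,0,0],"delta_rot":[0,0,0],"hand":4.5},
    {"delta_pos":[0,0,0],"delta_rot":[0,0,0],"hand":4.5},
    {"delta_pos":[0,0,0],"delta_rot":[0,0,0],"hand":4.5}
  ]
}}

```text
t: 21.85
eef_pos: [0.5494, 0.2386, 0.3761]
ee_rot: [-3.141, -0.35, -1.459]
force: [-0.0, 0.2, 0.4]
width: 0.045
```

```bash
python3 - <<'E'
from h import *
s=get_state(); print(s["eef_pos"],s["force"],s["width"])
cv2.imwrite("pics/w12.png",grab_frame("wrist"))
im=grab_frame("scene");cv2.imwrite("pics/sc12.png",cv2.resize(im[150:350,210:410],None,fx=3,fy=3,interpolation=cv2.INTER_CUBIC))
cv2.imwrite("pics/sc12b.png",cv2.resize(im[230:300,250:320],None,fx=7,fy=7,interpolation=cv2.INTER_CUBIC))
E
```

```text
[0.5494068  0.23860933 0.37606954] [-0.03180398  0.22031082  0.44009421] 0.044985787979180854
```

View pics/w12.png

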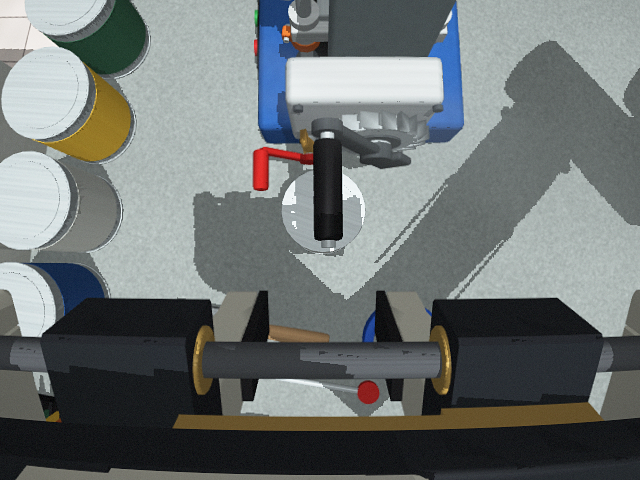

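View pics/sc12.png

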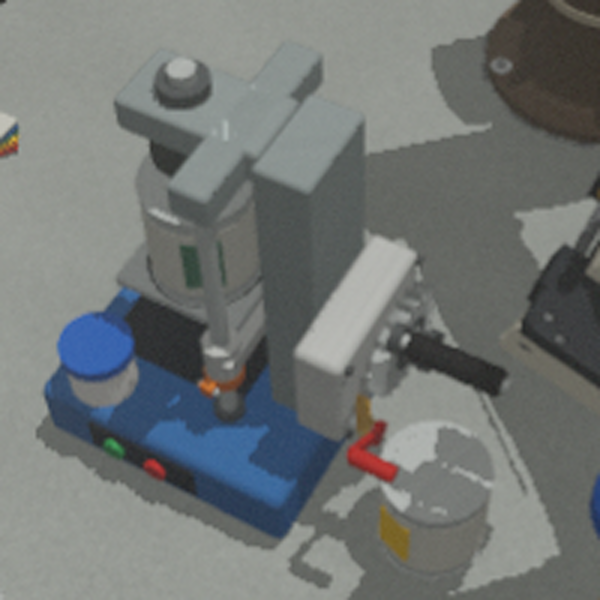

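View pics/sc12b.png

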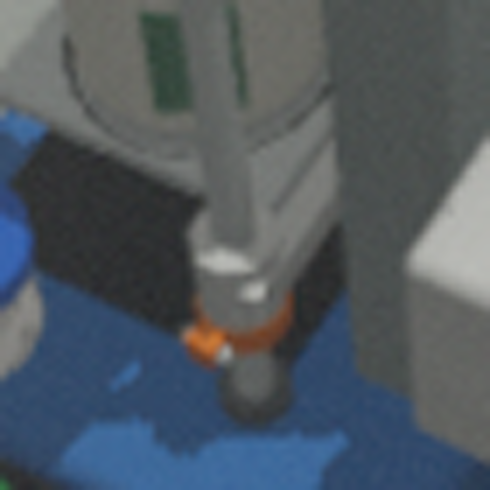

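```bash
python3 - <<'E'
from station import *
print(job_done())
E
```

```text
the job is handed in; nothing more can be done
None
```

The tin is unclamped and the job is handed in, about 22 s into the 72 s allowed.

- **Pawl lever:** I pushed it off to its stop, where it resisted with about 15 N. Later pictures show it still off.
- **Winding up:** I gripped the handle and wound the crank up about 0.12 rad, with about 14 N at the handle. Wrist and scene pictures showed the pawl had swung clear of the wheel before I turned back.
- **Lowering:** I wound the crank back to about 1.25 rad, slowing near the end. Until then the handle resisted with only about 2 N. It then rose to about 12 N and held steady for a second, which is slightly over the 5 to 10 N asked for. I estimate that as about 32 N on the collar, below its 60 N slip limit.
- **Table drop:** By the crank angle, the table came down about 31 mm from where it was found. That is within the 27 to 40 mm expected.
- **After release:** I eased off the handle, opened the hand and backed away. The last pictures show:
  - the table's boss down on the orange collar, with the collar where it was;
  - the tin standing on the table, clear of the plate;
  - the spare tin and sample pot in place, with the force reading near zero.

The boss-to-collar contact is too coarse to measure in the pictures, so I judge it by the handle force and the crank angle. I did not measure the other loose things again, but the hand touched only the knob and the handle. While lowering I saw up to about 16 N of radial force and 10 N of sideways force on the handle, because my estimate of the crank's centre was 1 to 2 mm off. I corrected part of that on the way.

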